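Load a colourant cartridge on the weighing station and tare it

TASK

Slide the blue colourant cartridge lengthwise onto the load rail of the weighing station, from the rail's free end, until it clicks fully home, and let go of it. Then, with the cartridge's weight on the rail, turn the black tare knob on the sloping panel, which turns the white dial card, until the red pointer reads zero (it stands on the card's green mark), and let go. Leave the two paint tins and the brush where they are.

Things in the scene. Friction and masses are not known exactly. Their poses are not given: they have to be found in the camera images.
- cartridge: blue block 56 (its x, grasp width) x 120 (its y, sliding direction) x 80 mm high, black foot, white cap; stands on the table. Origin: centre of underside, z up. A T-shaped channel runs through the foot along y, open at both ends, same either way round: 20 mm wide up to 5 mm above the underside, 33 mm wide from there to its ceiling at 19 mm. Mid-length notches take the rail's rollers.
- rail_home (a point): where the cartridge's origin lies when fully home; on the load arm, which sinks 4-9 mm under it. x across the rail, y = direction to slide it on, z up. T rail: head 30 mm wide, 8 thick, top 19 mm above this point, web 12 mm wide below. Two brass spring rollers stand 3.5 mm out of the head's sides here; passing them takes about 5 to 12 N. Stop 2 mm beyond home.
- rail_tip (a point): free end of the rail, centre of the head's 8 mm thickness, 50 mm from rail_home along -y (the end is rounded in plan, radius 15 mm, and chamfered). Axes as rail_home.
- knob_axis (a point): point on the sloping blue panel under the tare knob; fixed. z axis: panel's outward normal = knob axis, 28 degrees from vertical, leaning to the console's front (robot) side; x axis: up the slope. The knob is a black round cylinder, diameter 52 mm, from 12 to 42 mm above this point along z, on a 30 mm neck.
- tare_knob (a joint): angle of the tare knob (rad), positive clockwise seen from outside the panel, limits -3.5 to 3.5. Stays where it is left. The white dial card with its green zero mark turns the same way, half as far.
- pointer_tip (a point): tip of the red pointer, 42 mm from dial_center. Points up the slope when the load arm is empty; the cartridge's weight turns it clockwise by about 0.3 to 0.6 rad. The knob does not turn it.
- dial_center (a point): common axis of the pointer and the white 108 mm dial card, higher on the panel than the knob; fixed. Axes as knob_axis.
- zero_mark (a point): middle of the green 8 x 16 mm zero mark on the turning dial card, 42 mm from dial_center; the pointer reads zero when its tip lies here.
- scale: the weighing station, fixed to the bench: grey console 200 x 200 mm, 60 mm high in front and 165 mm at the back; origin under its centre, front faces its -x, the load arm stands out of its -y side.
- yellow_tin: yellow paint tin, diameter 84, height 100 mm; origin under its centre; not to be disturbed
- red_tin: red paint tin, diameter 70, height 85 mm; origin under its centre; not to be disturbed
- brush: paint brush about 200 mm long lying on the table along its x; not to be disturbed
There are look-alikes about, which are no part of the job. Of the things like the cartridge, leave any that is brown; of the rest the smaller one is meant.

How it is judged:
By the outcome, as a careful person would: the job done as asked, in the order asked, and still so for the second after the job is handed in, with the robot touching nothing.
It also fails if it takes over 67 s, if anything falls off the work surface, if the arm or the gripper's body presses on something with over 40 N, if the wrist force passes 120 N, or if a joint passes its speed limit or range.

ROBOT

A 6-joint arm with a two-finger parallel gripper is mounted at the origin on the work surface. World frame = base frame: x ahead of the robot, y to its left, z up, the work surface at z = 0. Lengths are in m, angles in rad, forces in N, time in s.
With the tool pointing down it reaches from about 0.3 to 0.775 m from the base axis. Payload 14.6 kg.
Tool frame: the origin (TCP) lies midway between the tips of the shut fingers; the grasp point (between the pads) lies 19 mm behind it; z points along the fingers, y is the line along which they close (so a half turn about z gives the same grasp; the last joint's range is limited). The gripper opens to 85 mm and grips with 20 to 120 N. Pads are 22 mm wide; open, the fingers measure 114 mm over their backs; the gripper's body (76 mm by 85 mm) begins 54 mm behind the grasp point. The pads swing forward as they close: fully open they stand 13 mm farther back than shut.
Start: joints at [-1.267, 0.3, 1.521, -0, 1.321, -0.067], TCP at [0.199, -0.513, 0.231] pointing down, gripper open.
Joint ranges: [-3.03, 3.03], [-0.79, 2.21], [0.23, 2.52], [-1.04, 4.18], [0, 3.07], [-2.55, 2.55]. Speed limits (rad/s): [2.22, 2.22, 2.57, 3.14, 3.14, 3.14].

INTERFACE

Orientations are given as a unit quaternion [x, y, z, w].
In Python, from bench import manip gives the robot as it stands.
- The arm moves only by the tool play_rows, never from a script. Its argument "plan" is a list that holds one entry, the list of rows, each a list of 7 numbers: the shift along the tool's x, y, z in cm, then the turn, a rotation vector about the tool's x, y, z in rad, then the opening, from -1 (shut) to 1 (fully open). In form: [[[dx, dy, dz, wx, wy, wz, claw], ...]]. A call has 1 to 20 rows; each row is the pose to reach, as a shift and turn from the pose commanded when the call began, along the tool's axes at that moment; what a row does not reach only later rows make up. A row lasts 1/10 s, in which the tool goes at most 50 mm and 8.59 degrees, less where a joint would pass 70% of its speed; a pose out of reach is approached as far as the arm can. A call with a gripper value outside its range is refused whole. The fingers move at their own pace and stop on an object; "force" is the grip in N (left out, the last holds). Time passes only in rows, so rows that repeat a pose let the fingers close. It gives the time, the measured TCP pose, the force, the opening and the grip force at its end, in the units of the state.
- manip.read_state(): the state, without advancing time (a new reading comes with each control period).
- manip.read_camera(name): name is "side" or "top"; returns a dict with "color" (400x640x3 uint8, blue, green, red), "range_z" (400x640 float32, m along the optical axis (not along the pixel's ray), 0 where there is no reading), "camera_matrix" (3x3 intrinsics, pixels), "view" (4x4, takes a point from world to camera coordinates). Camera axes: x right, y up, looking along -z (the intrinsics and any distortion apply to the point x, -y, -z); pixel columns grow to the right and rows downward; lengths in m; the calibration is good to about 2 mm. A picture is of the moment at which its call begins.
- manip.close_job(): hands the job in; it is judged then, once.
The state is a dict: "t": time; "joints": joint angles; "qvel": joint speeds; "joint_torque": joint torques, N m; "ee_pos": TCP position; "ee_rot": TCP orientation; "force": force on the tool from outside, world axes, zero at the start; "torque": the same for the moment, N m; "width": finger opening in m; "grasp_force": force on a finger pad.
Only numpy, scipy, OpenCV 4.12 (cv2) and the standard library are available. Lean on these libraries where they do the work, as an engineer would, in place of code of your own. Each camera call takes 0.05 s, during which the arm holds its last target. There are 200 camera calls.

## Working session

There is one attempt and no reset: what is moved stays moved. The work goes in short steps, Python scripts to look and compute and a tool call to move; the robot and the scene stay as the last step left them, time stands still between calls to the robot, and variables do not carry over. Pictures are saved under pics/ and viewed, at most 10 in all, crops included, and the job is handed in when it is done.

Besides the shell and the picture viewer there is one more tool, called by a JSON object that holds its "fn" and its "kwargs", one argument or row to a line. play_rows: Moves the arm, as the interface text tells. Its arguments: {"type":"object","properties":{"plan":{"type":"array","items":{"type":"array","items":{"type":"array","items":{"type":"number"}}}},"force":{"type":"number"}},"required":["plan"]}

```bash
ls; mkdir -p pics
cat > h.py <<'E'
import numpy as np, cv2
from bench import manip
from scipy.spatial.transform import Rotation as R
def cam(n):
    c=manip.read_camera(n); np.savez('%s.npz'%n,**c); return c
def load(n): return dict(np.load('%s.npz'%n))
def cloud(c):
    K=c['camera_matrix'];z=c['range_z'];h,w=z.shape
    u,v=np.meshgrid(np.arange(w),np.arange(h))
    p=np.stack([(u-K[0,2])/K[0,0]*z,-(v-K[1,2])/K[1,1]*z,-z],-1)
    V=c['view'];return (p-V[:3,3])@V[:3,:3]
def ray(c,uv):
    K=c['camera_matrix'];V=c['view'];d=np.array([(uv[0]-K[0,2])/K[0,0],-(uv[1]-K[1,2])/K[1,1],-1])
    return -V[:3,:3].T@V[:3,3], V[:3,:3].T@d
def onplane(c,uv,p0,n):
    o,d=ray(c,uv);return o+d*((np.array(p0)-o)@n)/(d@n)
def proj(c,p):
    V=c['view'];q=V[:3,:3]@np.array(p)+V[:3,3];K=c['camera_matrix']
    return np.array([K[0,0]*q[0]/-q[2]+K[0,2],K[1,1]*q[1]/q[2]+K[1,2]])
def totool(dp):
    "world shift -> tool axes cm"
    s=manip.read_state();return R.from_quat(s['ee_rot']).inv().apply(dp)*100
E
python3 - <<'E'
from h import *
a=cam('top');b=cam('side')
cv2.imwrite('pics/a.png',a['color']);cv2.imwrite('pics/b.png',b['color'])
for c in (a,b): print(c['camera_matrix'],c['view'],c.keys())
s=manip.read_state();print(s)
E
```

```text
pics
[[457.33243799   0.         325.02702261]
 [  0.         457.33243799 199.92500045]
 [  0.           0.           1.        ]] [[ 0.02144891 -0.9997047  -0.0114215   0.00214654]
 [ 0.9908671   0.01973533  0.13339004 -0.56184582]
 [-0.13312524 -0.01417826  0.9909978  -1.35126652]
 [ 0.          0.          0.          1.        ]] dict_keys(['color', 'range_z', 'camera_matrix', 'view'])
[[459.45903835   0.         325.81512221]
 [  0.         459.45903835 188.43944013]
 [  0.           0.           1.        ]] [[-0.95538156 -0.29518324  0.01062667  0.55105841]
 [ 0.20831005 -0.64783114  0.73274944 -0.19372202]
 [-0.20941107  0.70226895  0.68041556 -1.36116321]
 [ 0.          0.          0.          1.        ]] dict_keys(['color', 'range_z', 'camera_matrix', 'view'])
{'t': 0.1, 'joints': array([-1.26658895e+00,  3.00471453e-01,  1.52152171e+00,  4.96366687e-07,
        1.32070856e+00, -6.66164960e-02]), 'qvel': array([ 8.09599193e-05, -1.43129309e-03, -8.12017810e-04, -3.45136655e-04,
        6.48055271e-04,  2.43597506e-05]), 'joint_torque': array([ 2.45448908e-03, -5.44369733e+01, -3.62370086e+01,  5.88648490e-06,
        3.03747074e-03, -1.19200180e-05]), 'ee_pos': array([ 0.19923619, -0.51241767,  0.23074624]), 'ee_rot': array([ 9.82860253e-01,  1.84351338e-01, -6.54821848e-05, -5.50651208e-04]), 'force': array([-0.8671612 , -0.48036621, -0.33515793]), 'torque': array([-0.03104895,  0.0202365 ,  0.03660612]), 'grasp_force': 0.0, 'width': 0.08549320153358428}
```

View pics/a.png

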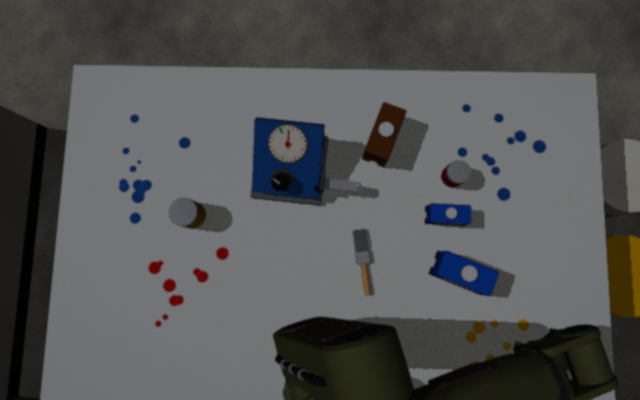

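View pics/b.png

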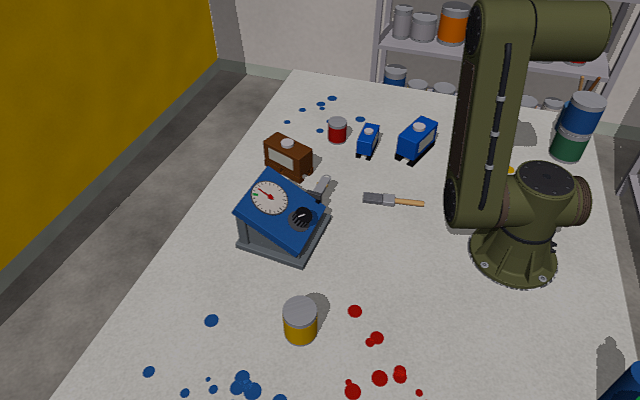

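The pictures show three look-alikes in the top view: brown at (385,135), a small blue block at (448,214) and a larger blue block at (467,272). Brown is excluded, so the smaller blue one at (448,214) is meant. I'll check it by size and in a crop.

Run:
```python
from h import *
a=load('top');b=load('side')
for n,c in(('top',a),('side',b)):
    P=cloud(c);hsv=cv2.cvtColor(c['color'],cv2.COLOR_BGR2HSV)
    H,S,V=hsv[...,0],hsv[...,1],hsv[...,2]
    m=((H>100)&(H<130)&(S>120)&(P[...,2]>0.015)&(P[...,0]>0.2)&(P[...,0]<1)&(abs(P[...,1])<.6)).astype(np.uint8)
    k,l,st,ce=cv2.connectedComponentsWithStats(m)
    for i in range(1,k):
        if st[i,4]<60: continue
        q=P[l==i];z=np.percentile(q[:,2],95);t=q[q[:,2]>z-.012]
        r=cv2.minAreaRect((t[:,:2]*1000).astype(np.float32))
        print(n,ce[i].round(),st[i,4],'ztop',z.round(4),'rect',np.round(r[0],1),np.round(r[1],1),round(r[2],1), 'med',np.median(t,0).round(3))
    # table check
    print('table z',np.median(P[(S<60)&(abs(P[...,2])<.03)][:,2]))
def up(c,x,y,w,h,s): return cv2.resize(c['color'][y:y+h,x:x+w],None,fx=s,fy=s,interpolation=cv2.INTER_CUBIC)
o=np.vstack([np.clip(up(a,310,110,200,70+130-60,4)*1.6,0,255).astype(np.uint8)])
cv2.imwrite('pics/c.png',np.clip(up(a,240,105,266,200,3)*1.8,0,255).astype(np.uint8))
cv2.imwrite('pics/d.png',up(b,225,110,220,165,3.6))
```

```text
top [288. 161.] 3438 ztop 0.1606 rect [615.   38.3] [451.6 175.5] 31.8 med [0.755 0.101 0.158]
top [448. 214.] 725 ztop 0.0835 rect [ 479.6 -204. ] [ 83.9 438.3] 16.6 med [ 0.524 -0.348  0.079]
top [464. 272.] 1473 ztop 0.1121 rect [ 381.  -245.4] [469.1  97. ] 79.3 med [ 0.354 -0.387  0.108]
table z -0.0007378436792323371
side [415. 139.] 916 ztop 0.1131 rect [ 354.8 -390.4] [170.7  77.4] 68.8 med [ 0.354 -0.367  0.11 ]
side [367. 140.] 430 ztop 0.0845 rect [ 525.2 -349.9] [128.4  52.2] 87.5 med [ 0.524 -0.33   0.081]
side [280. 214.] 3063 ztop 0.1607 rect [748.4 123.8] [205.8  40.2] 83.5 med [0.754 0.165 0.158]
table z 0.0010355662108336968
```

View pics/c.png

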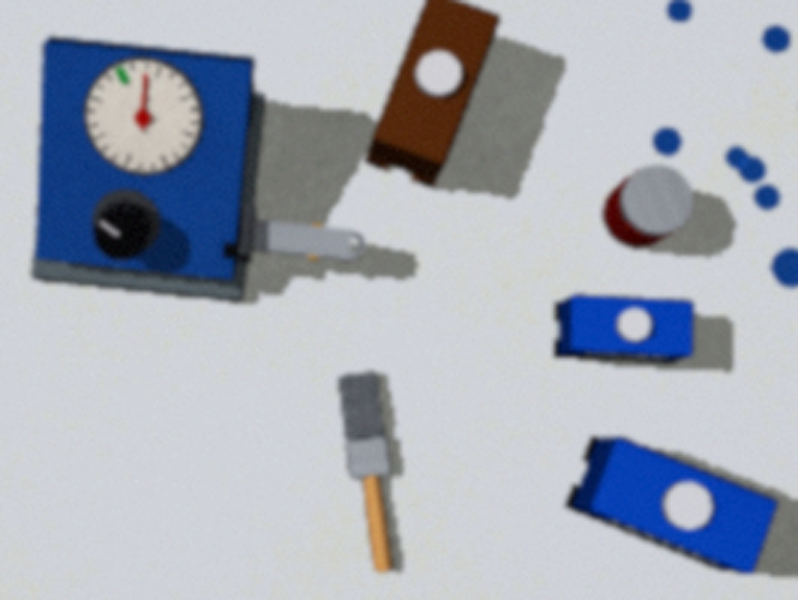

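View pics/d.png

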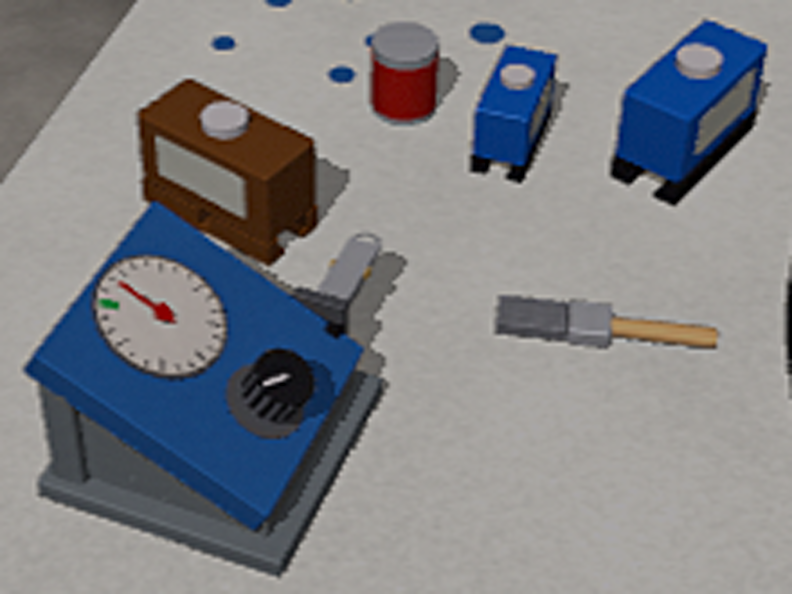

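Crop (c.png): the small blue block stands at crop (630,325), with the white cap and black foot and its length along world y. The larger blue is at (680,500) and the brown at (440,90). The small one measures about 52 x 125 x 82 mm, which matches the description. The rail runs from crop (255,240) to its tip at (360,245), with brass rollers at x≈313.

Run:
```python
from h import *
a=load('top');b=load('side')
def rect(n,c,box,zr,z0,blue=None,gray=False):
    P=cloud(c);h=cv2.cvtColor(c['color'],cv2.COLOR_BGR2HSV)
    m=(P[...,0]>box[0])&(P[...,0]<box[1])&(P[...,1]>box[2])&(P[...,1]<box[3])&(P[...,2]>zr[0])&(P[...,2]<zr[1])
    if gray: m&=(h[...,1]<70)
    m=m.astype(np.uint8);k,l,st,ce=cv2.connectedComponentsWithStats(m)
    i=1+np.argmax(st[1:,4]);m=(l==i).astype(np.uint8)
    v,u=np.nonzero(m);z=np.median(P[m>0][:,2]) ; z0=z0 or z
    q=np.array([onplane(c,(x,y),(0,0,z0),(0,0,1.)) for x,y in zip(u,v)])
    r=cv2.minAreaRect((q[:,:2]*1000).astype(np.float32))
    C=np.cov(q[:,:2].T);w,e=np.linalg.eigh(C);d=e[:,1];d=d*np.sign(d[1])
    print(n,len(q),'z med',z.round(4),'std',P[m>0][:,2].std().round(4),'rect',np.round(r[0],1),np.round(r[1],1),round(r[2],2),'mean',q.mean(0).round(4),'pca yaw deg',np.degrees(np.arctan2(-d[0],d[1])).round(2))
    return q
for n,c in(('top',a),('side',b)):
    rect(n+' cart',c,(.45,.6,-.43,-.25),(.070,.086),.08)
    rect(n+' cap',c,(.48,.57,-.38,-.3),(.086,.12),None,True)
    rect(n+' redtin',c,(.55,.75,-.45,-.28),(.07,.11),None)
    rect(n+' brown',c,(.6,.9,-.3,-.1),(.06,.16),None)
    rect(n+' big',c,(.28,.45,-.55,-.25),(.095,.125),None)
    rect(n+' brush',c,(.25,.55,-.2,-.05),(.008,.05),None)
    P=cloud(c)
    # rail profile
    m=(P[...,0]>.55)&(P[...,0]<.66)&(P[...,1]>-.16)&(P[...,1]<.02)&(P[...,2]>.03)&(P[...,2]<.15)
    q=P[m]
    for y in np.arange(-.16,.02,.01):
        s=q[(q[:,1]>=y)&(q[:,1]<y+.01)]
        if len(s)>4: print('  y %.3f n %d x %.4f..%.4f med %.4f z med %.4f'%(y,len(s),*np.percentile(s[:,0],[5,95]),np.median(s[:,0]),np.median(s[:,2])))
```

```text
top cart 719 z med 0.0789 std 0.0031 rect [ 525.1 -354.2] [120.1  56.9] 88.25 mean [ 0.5252 -0.354   0.08  ] pca yaw deg -1.7
top cap 67 z med 0.0886 std 0.0017 rect [ 525.9 -355.3] [29.4 29.2] 63.25 mean [ 0.5252 -0.3546  0.0886] pca yaw deg -19.23
top redtin 459 z med 0.0837 std 0.0037 rect [ 648.1 -380.2] [69.  71.1] 1.08 mean [ 0.649  -0.3792  0.0837] pca yaw deg 37.17
top brown 1469 z med 0.1077 std 0.0083 rect [ 758.6 -159. ] [ 76.4 173. ] 69.87 mean [ 0.7582 -0.1589  0.1077] pca yaw deg 69.84
top big 1605 z med 0.1081 std 0.0048 rect [ 354.4 -391.6] [165.5  76.6] 69.18 mean [ 0.3542 -0.3923  0.1081] pca yaw deg -20.75
top brush 656 z med 0.0173 std 0.0032 rect [ 379.8 -106.3] [198.   41.6] 8.68 mean [ 0.3949 -0.1038  0.0173] pca yaw deg -81.48
  y -0.100 n 5 x 0.5960..0.6063 med 0.6011 z med 0.0707
  y -0.090 n 23 x 0.5884..0.6123 med 0.6042 z med 0.0738
  y -0.080 n 31 x 0.5881..0.6151 med 0.6007 z med 0.0734
  y -0.070 n 33 x 0.5878..0.6144 med 0.6005 z med 0.0737
  y -0.060 n 42 x 0.5886..0.6184 med 0.6043 z med 0.0740
  y -0.050 n 35 x 0.5883..0.6192 med 0.6027 z med 0.073
[... 916 characters left out ...]
1.7] 70.25 mean [ 0.3552 -0.3777  0.11  ] pca yaw deg -20.02
side brush 494 z med 0.0185 std 0.0039 rect [380.2 -98.5] [198.   55.3] 10.84 mean [ 0.3941 -0.0967  0.0185] pca yaw deg -81.72
  y -0.090 n 9 x 0.5904..0.6123 med 0.5972 z med 0.0754
  y -0.080 n 15 x 0.5883..0.6154 med 0.6000 z med 0.0760
  y -0.070 n 22 x 0.5880..0.6160 med 0.6018 z med 0.0767
  y -0.060 n 25 x 0.5901..0.6174 med 0.6042 z med 0.0758
  y -0.050 n 23 x 0.5869..0.6173 med 0.6001 z med 0.0767
  y -0.040 n 27 x 0.5893..0.6190 med 0.6037 z med 0.0760
  y -0.030 n 20 x 0.5920..0.6176 med 0.6043 z med 0.0761
  y -0.020 n 21 x 0.5926..0.6194 med 0.6067 z med 0.0757
  y -0.010 n 21 x 0.5926..0.6223 med 0.6084 z med 0.0763
```

Run:
```python
from h import *
a=load('top');b=load('side')
s=manip.read_state();T=R.from_quat(s['ee_rot']);M=T.as_matrix();print('toolx',M[:,0].round(3),'tooly',M[:,1].round(3))
print('shift',totool(np.array([.5252,-.364,s['ee_pos'][2]])-s['ee_pos']).round(2),'turn z deg',-(90-1.75-np.degrees(np.arctan2(M[1,0],M[0,0]))))
for n,c in(('top',a),('side',b)):
    P=cloud(c);hsv=cv2.cvtColor(c['color'],cv2.COLOR_BGR2HSV);H,S,V=[hsv[...,i].astype(int) for i in range(3)]
    # panel plane
    m=(H>100)&(H<130)&(S>120)&(P[...,2]>.05)&(P[...,0]>.55)&(P[...,0]<.85)&(P[...,1]>0)&(P[...,1]<.3)
    q=P[m];c0=q.mean(0);
    for _ in range(3):
        nrm=np.linalg.svd(q-c0,full_matrices=False)[2][2];nrm*=np.sign(nrm[2]);d=(q-c0)@nrm;q=q[abs(d)<.006];c0=q.mean(0)
    print(n,'panel n',nrm.round(4),'tilt',np.degrees(np.arccos(nrm[2])).round(2),'yaw of -n_xy',np.degrees(np.arctan2(-nrm[1],-nrm[0])).round(2),'c',c0.round(4))
    # panel outline
    mm=cv2.morphologyEx((m&(abs((P-c0)@nrm)<.01)).astype(np.uint8),cv2.MORPH_CLOSE,np.ones((3,3)))
    ct=max(cv2.findContours(mm,0,1)[0],key=cv2.contourArea)
    ap=cv2.approxPolyDP(cv2.convexHull(ct),4,True)[:,0]
    for u in ap: print('   corner',u,onplane(c,u,c0,nrm).round(4))
    x0,x1=(230,345) if n=='top' else (215,340)
    roi=np.zeros(m.shape,bool);roi[(110 if n=='top' else 160):(215 if n=='top' else 270),x0:x1]=1
    def show(nm,k,off):
        k=(k&roi).astype(np.uint8);nn,l,st,ce=cv2.connectedComponentsWithStats(k)
        for i in range(1,nn):
            if st[i,4]>=5: print('   ',nm,ce[i].round(1),st[i,4],onplane(c,ce[i],c0+off*nrm,nrm).round(4))
    show('white',(S<70)&(V>(90 if n=='top' else 140))&(P[...,2]>.1),.003)
    show('red',((H<8)|(H>172))&(S>120)&(V>60),.006)
    show('green',(H>45)&(H<85)&(S>90),.004)
    show('black',(V<(25 if n=='top' else 50))&(P[...,2]>.09),.042)
    show('brass',(H>8)&(H<30)&(S>80)&(P[...,2]>.05),0)
    k=(P[...,0]>.57)&(P[...,0]<.64)&(P[...,1]>-.12)&(P[...,1]<-.005)&(P[...,2]>.06)&(P[...,2]<.085)&(S<90)
    v,u=np.nonzero(k);q=np.array([onplane(c,x,(0,0,.0748),(0,0,1.)) for x in zip(u,v)])
    ys=np.arange(-.08,-.02,.004);mid=[(q[abs(q[:,1]-y)<.003][:,0].max()+q[abs(q[:,1]-y)<.003][:,0].min())/2 for y in ys]
    f=np.polyfit(ys,mid,1);print('   rail slope deg',np.degrees(np.arctan(f[0])),'x at y=-.05',np.polyval(f,-.05),'ymin',q[:,1].min())
```

```text
toolx [0.932 0.362 0.   ] tooly [ 0.362 -0.932 -0.001]
shift [35.76 -2.02  0.  ] turn z deg -67.00336640987206
top panel n [-0.4666  0.0411  0.8835] tilt 27.93 yaw of -n_xy -5.04 c [0.6664 0.1241 0.1105]
   corner [257 118] [0.7749 0.2096 0.1638]
   corner [323 126] [0.7554 0.0222 0.1622]
   corner [317 197] [0.5668 0.0376 0.0619]
   corner [252 190] [0.5841 0.2329 0.0619]
    white [287.4 143.4] 892 [0.7098 0.1238 0.1368]
    red [287.1 143.7] 22 [0.7083 0.1243 0.1394]
    green [280.3 129.6] 10 [0.7447 0.1434 0.1555]
    black [281.6 180.8] 260 [0.6028 0.1382 0.1238]
   rail slope deg 5.110603451630271 x at y=-.05 0.6031754048370292 ymin -0.0925638704796671
side panel n [-0.4673  0.0468  0.8829] tilt 28.01 yaw of -n_xy -5.72 c [0.6651 0.1405 0.1106]
   corner [267 166] [0.7566 0.0263 0.1651]
   corner [325 206] [0.5679 0.0396 0.0645]
   corner [297 254] [0.5864 0.2414 0.0636]
   corner [234 211] [0.7706 0.2268 0.1619]
    white [269.2 197.4] 714 [0.7105 0.1262 0.1388]
    white [301.1 215.1] 9 [0.6162 0.1205 0.0892]
    red [267.2 194.5] 35 [0.7172 0.1235 0.1458]
    green [255. 194.] 11 [0.7455 0.1433 0.1575]
    black [301.1 160.6] 8 [ 0.666  -0.0268  0.1675]
    black [302.4 216.1] 253 [0.5999 0.1533 0.123 ]
    black [245.7 224.8] 6 [0.7123 0.2754 0.176 ]
    brass [300.4 164.8] 179 [ 0.6784 -0.0519  0.1278]
    brass [326.5 185.5] 6 [ 0.5866 -0.0361  0.0784]
   rail slope deg 5.332961074873602 x at y=-.05 0.6042672237905222 ymin -0.08982773854530546
```

{"fn": "play_rows", "kwargs": {
  "plan": [
    [[3.6,-0.2,0,0,0,-0.12,1],[7.2,-0.4,0,0,0,-0.24,1],[10.8,-0.6,0,0,0,-0.36,1],[14.4,-0.8,0,0,0,-0.48,1],[18,-1,0,0,0,-0.6,1],[21.6,-1.2,0,0,0,-0.72,1],[25.2,-1.4,0,0,0,-0.84,1],[28.8,-1.6,0,0,0,-0.96,1],[32.4,-1.8,0,0,0,-1.08,1],[35.76,-2.02,0,0,0,-1.17,1],[35.76,-2.02,0,0,0,-1.17,1],[35.76,-2.02,0,0,0,-1.17,1],[35.76,-2.02,0,0,0,-1.17,1]]
  ],
  "force": 60
}}

```text
t: 1.4
ee_pos: [0.5245, -0.3647, 0.2311]
ee_rot: [0.718, 0.696, -0.0, -0.0]
force: [-0.6, 1.6, -0.2]
width: 0.0852
grasp_force: 0.0
```

{"fn": "play_rows", "kwargs": {
  "plan": [
    [[0,0,4,0,0,0,1],[0,0,8,0,0,0,1],[0,0,12,0,0,0,1],[0,0,15,0,0,0,1],[0,0,17,0,0,0,1],[0,0,19,0,0,0,1],[0,0,20.1,0,0,0,1],[0,0,20.1,0,0,0,1],[0,0,20.1,0,0,0,-1],[0,0,20.1,0,0,0,-1],[0,0,20.1,0,0,0,-1],[0,0,20.1,0,0,0,-1],[0,0,20.1,0,0,0,-1],[0,0,20.1,0,0,0,-1],[0,0,20.1,0,0,0,-1]]
  ],
  "force": 60
}}

```text
t: 2.9
ee_pos: [0.5258, -0.3647, 0.0318]
ee_rot: [0.718, 0.696, 0.0, 0.001]
force: [-1.2, -0.1, 6.7]
width: 0.0556
grasp_force: 65.2
```

{"fn": "play_rows", "kwargs": {
  "plan": [
    [[0,0,-2,0,0,0,-1],[0,0,-4,0,0,0,-1],[0,0,-6,0,0,0,-1],[3,1,-6,0,0,0.01,-1],[6,2,-6,0,0,0.02,-1],[9,3,-6,0,0,0.03,-1],[12,4,-6,0,0,0.04,-1],[15,5,-6,0,0,0.05,-1],[17,5.7,-6,0,0,0.06,-1],[18.5,6.0,-6,0,0,0.06,-1],[18.5,6.0,-6,0,0,0.06,-1],[18.5,6.0,-6,0,0,0.06,-1],[18.5,6.0,-6,0,0,0.06,-1],[18.5,6.0,-6,0,0,0.06,-1]]
  ],
  "force": 60
}}

```text
t: 4.3
ee_pos: [0.5905, -0.182, 0.0903]
ee_rot: [0.739, 0.674, -0.0, -0.0]
force: [-0.1, 0.6, -3.7]
width: 0.0554
grasp_force: 64.8
```

Run:
```python
from h import *
s=manip.read_state();print(s['ee_pos'].round(4),R.from_quat(s['ee_rot']).as_matrix().round(4),s['force'].round(2),s['torque'].round(2),s['width'])
a=cam('top');b=cam('side')
im=[np.clip(cv2.resize(c['color'][y:y+100,x:x+133],None,fx=3,fy=3,interpolation=cv2.INTER_CUBIC)*g,0,255).astype(np.uint8) for c,x,y,g in((a,310,140,1.8),(b,270,100,1))]
cv2.imwrite('pics/e.png',np.hstack(im))
```

```text
[ 0.5905 -0.182   0.0903] [[ 9.100e-02  9.959e-01 -1.000e-04]
 [ 9.959e-01 -9.100e-02 -0.000e+00]
 [-0.000e+00 -1.000e-04 -1.000e+00]] [-0.11  0.62 -3.67] [-0.02  0.05 -0.03] 0.055416713567201716
```

View pics/e.png

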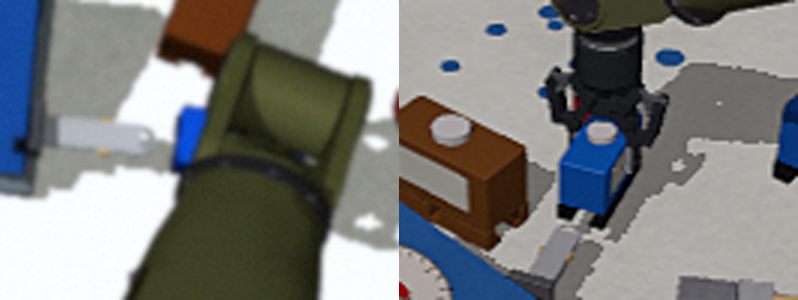

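Run:
```python
from h import *
a=load('top');b=load('side')
yd=np.array([.0906,.9959]);xd=np.array([.9959,-.0906])
for n,c in(('top',a),('side',b)):
    P=cloud(c);hsv=cv2.cvtColor(c['color'],cv2.COLOR_BGR2HSV);H,S,V=[hsv[...,i].astype(int) for i in range(3)]
    lat=P[...,:2]@xd;lon=P[...,:2]@yd
    m=(H>100)&(H<130)&(S>110)&(abs(lat-.605)<.05)&(lon>-.27)&(lon<-.04)&(P[...,2]>.05)
    print(n,'blue',m.sum(),'z',np.percentile(P[m][:,2],[2,50,98]).round(4),'lon max',np.percentile(lon[m],[50,98]).round(4))
    def widths(m,pt,nrm,nm):
        v,u=np.nonzero(m)
        if len(u)<8: return
        q=np.array([onplane(c,x,pt,nrm) for x in zip(u,v)]);l=q[:,:2]@xd;g=q[:,:2]@yd
        return q,l,g
    # top-face pixels
    t=m&(abs(P[...,2]-.1385)<.006)
    r=widths(t,(0,0,.1385),(0,0,1.),'top')
    if r:
        q,l,g=r
        for lo in np.arange(g.min(),g.max(),.004):
            k=abs(g-lo)<.002
            if k.sum()>3: print('  topface lon %.3f lat %.4f..%.4f mid %.4f'%(lo,l[k].min(),l[k].max(),(l[k].min()+l[k].max())/2))
    if n=='side':
        f=m&(P[...,2]<.130)&(P[...,2]>.078); F=np.median(lon[f]);print('front face lon',F)
        q,l,g=widths(f,np.append(yd*F,0),np.append(yd,0),'f')
        for z in np.arange(.076,.132,.006):
            k=abs(q[:,2]-z)<.003
            if k.sum()>3: print('  front z %.3f lat %.4f..%.4f mid %.4f'%(z,l[k].min(),l[k].max(),(l[k].min()+l[k].max())/2))
    k=(abs(lat-.605)<.03)&(lon>-.11)&(lon<-.005)&(P[...,2]>.062)&(P[...,2]<.087)&(S<90)
    q,l,g=widths(k,(0,0,.0748),(0,0,1.),'rail')
    for lo in np.arange(-.08,.0,.008):
        kk=abs(g-lo)<.004
        if kk.sum()>3: print('  rail lon %.3f lat %.4f..%.4f mid %.4f'%(lo,l[kk].min(),l[kk].max(),(l[kk].min()+l[kk].max())/2))
    print('  rail lon min',g.min(), 'tip nearest 5',np.sort(g)[:5].round(4))
```

```text
top blue 160 z [0.0843 0.137  0.3304] lon max [-0.0657 -0.0586]
  topface lon -0.081 lat 0.6178..0.6292 mid 0.6235
  topface lon -0.077 lat 0.6029..0.6289 mid 0.6159
  topface lon -0.073 lat 0.5852..0.6286 mid 0.6069
  topface lon -0.069 lat 0.5789..0.6283 mid 0.6036
  topface lon -0.065 lat 0.5786..0.6277 mid 0.6032
  topface lon -0.061 lat 0.5783..0.6274 mid 0.6028
  rail lon -0.040 lat 0.6004..0.6124 mid 0.6064
  rail lon -0.032 lat 0.5935..0.6177 mid 0.6056
  rail lon -0.024 lat 0.5898..0.6200 mid 0.6049
  rail lon -0.016 lat 0.5915..0.6194 mid 0.6054
  rail lon -0.008 lat 0.5909..0.6184 mid 0.6046
  rail lon min -0.06453130388967054 tip nearest 5 [-0.0645 -0.0616 -0.0589 -0.0587 -0.0584]
side blue 509 z [0.073  0.1352 0.2794] lon max [-0.0666 -0.053 ]
  topface lon -0.147 lat 0.6039..0.6243 mid 0.6141
  topface lon -0.119 lat 0.5782..0.6315 mid 0.6049
  topface lon -0.115 lat 0.5764..0.6295 mid 0.6029
  topface lon -0.111 lat 0.5794..0.6325 mid 0.6059
  topface lon -0.107 lat 0.5775..0.6305 mid 0.6040
  topface lon -0.103 lat 0.5835..0.6315 mid 0.6075
  topface lon -0.099 lat 0.
[... 813 characters left out ...]
ront z 0.100 lat 0.5711..0.6271 mid 0.5991
  front z 0.106 lat 0.5712..0.6271 mid 0.5992
  front z 0.112 lat 0.5680..0.6272 mid 0.5976
  front z 0.118 lat 0.5647..0.6272 mid 0.5960
  front z 0.124 lat 0.5615..0.6273 mid 0.5944
  front z 0.130 lat 0.5618..0.6273 mid 0.5946
  rail lon -0.064 lat 0.5760..0.6352 mid 0.6056
  rail lon -0.056 lat 0.5742..0.6332 mid 0.6037
  rail lon -0.048 lat 0.5766..0.6313 mid 0.6039
  rail lon -0.032 lat 0.5939..0.6186 mid 0.6063
  rail lon -0.024 lat 0.5921..0.6197 mid 0.6059
  rail lon -0.016 lat 0.5914..0.6208 mid 0.6061
  rail lon -0.008 lat 0.5896..0.6219 mid 0.6057
  rail lon min -0.09708852950421058 tip nearest 5 [-0.0971 -0.0862 -0.0801 -0.0753 -0.0693]
```

{"fn": "play_rows", "kwargs": {
  "plan": [
    [[0,0.19,0,0,0,0,-1],[0.5,0.19,0,0,0,0,-1],[1.0,0.19,0,0,0,0,-1],[1.5,0.19,0,0,0,0,-1],[1.8,0.19,0,0,0,0,-1],[2.1,0.19,0,0,0,0,-1],[2.4,0.19,0,0,0,0,-1],[2.7,0.19,0,0,0,0,-1],[3.0,0.19,0,0,0,0,-1],[3.3,0.19,0,0,0,0,-1],[3.6,0.19,0,0,0,0,-1],[3.6,0.19,0,0,0,0,-1]]
  ]
}}

```text
t: 5.6
ee_pos: [0.5958, -0.145, 0.0902]
ee_rot: [0.738, 0.675, -0.0, -0.0]
force: [-1.2, 1.1, -2.8]
width: 0.0555
grasp_force: 64.8
```

Run:
```python
from h import *
s=manip.read_state();print(s['ee_pos'].round(4),s['force'].round(2),s['torque'].round(2),s['width'])
b=cam('side')
cv2.imwrite('pics/f.png',cv2.resize(b['color'][110:200,270:390],None,fx=5,fy=5,interpolation=cv2.INTER_CUBIC))
```

```text
[ 0.5958 -0.145   0.0902] [-1.18  1.07 -2.83] [0.11 0.33 0.13] 0.05554557668664492
```

View pics/f.png

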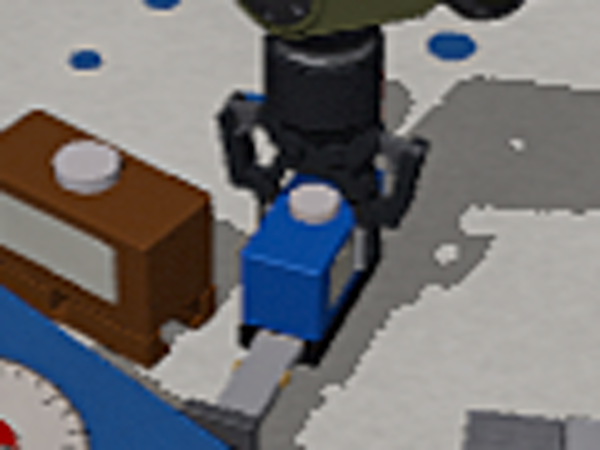

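The cartridge's channel has gone over the rail: in the crop the rail at (265,370) comes out between the black feet at (245,335) and (310,350), with about 1 N of side force. I'll continue.

{"fn": "play_rows", "kwargs": {
  "plan": [
    [[0.4,0,0,0,0,0,-1],[0.8,0,0,0,0,0,-1],[1.2,0,0,0,0,0,-1],[1.6,0,0,0,0,0,-1],[2.0,0,0,0,0,0,-1],[2.4,0,0,0,0,0,-1],[2.8,0,0,0,0,0,-1],[3.2,0,0,0,0,0,-1],[3.6,0,0,0,0,0,-1],[4.0,0,0,0,0,0,-1],[4.4,0,0,0,0,0,-1],[4.8,0,0,0,0,0,-1],[4.8,0,0,0,0,0,-1]]
  ],
  "force": 80
}}

```text
t: 6.95
ee_pos: [0.6001, -0.0969, 0.0901]
ee_rot: [0.738, 0.675, -0.0, -0.0]
force: [-5.3, 2.4, -3.8]
width: 0.0551
grasp_force: 86.8
```

{"fn": "play_rows", "kwargs": {
  "plan": [
    [[0,-0.08,0,0,0,0,-1],[0.4,-0.08,0,0,0,0,-1],[0.8,-0.08,0,0,0,0,-1],[1.2,-0.08,0,0,0,0,-1],[1.6,-0.08,0,0,0,0,-1],[2.0,-0.08,0,0,0,0,-1],[2.4,-0.08,0,0,0,0,-1],[2.8,-0.08,0,0,0,0,-1],[3.2,-0.08,0,0,0,0,-1],[3.6,-0.08,0,0,0,0,-1],[4.0,-0.08,0,0,0,0,-1],[4.0,-0.08,0,0,0,0,-1]]
  ]
}}

```text
t: 8.15
ee_pos: [0.6031, -0.0563, 0.0903]
ee_rot: [0.738, 0.675, 0.0, -0.001]
force: [-2.6, 5.8, -3.6]
width: 0.0553
grasp_force: 87.0
```

{"fn": "play_rows", "kwargs": {
  "plan": [
    [[0.1,0,0,0,0,0,-1],[0.2,0,0,0,0,0,-1],[0.2,0,0,0,0,0,-1]]
  ]
}}

```text
t: 8.45
ee_pos: [0.6032, -0.0554, 0.0902]
ee_rot: [0.738, 0.675, 0.0, -0.0]
force: [-2.6, 3.2, -4.1]
width: 0.055
grasp_force: 87.0
```

{"fn": "play_rows", "kwargs": {
  "plan": [
    [[0.1,0,0,0,0,0,-1],[0.2,0,0,0,0,0,-1],[0.2,0,0,0,0,0,-1]]
  ]
}}

```text
t: 8.75
ee_pos: [0.6035, -0.054, 0.0904]
ee_rot: [0.738, 0.675, -0.0, 0.0]
force: [-0.8, -1.7, -3.4]
width: 0.0552
grasp_force: 87.0
```

{"fn": "play_rows", "kwargs": {
  "plan": [
    [[0.1,0,0,0,0,0,-1],[0.1,0,0,0,0,0,-1],[0.1,0,0,0,0,0,-1]]
  ]
}}

```text
t: 9.05
ee_pos: [0.6034, -0.0531, 0.0903]
ee_rot: [0.738, 0.675, -0.0, 0.0]
force: [-3.3, -4.6, -3.6]
width: 0.0551
grasp_force: 87.0
```

{"fn": "play_rows", "kwargs": {
  "plan": [
    [[0.1,0,0,0,0,0,-1],[0.1,0,0,0,0,0,-1],[0.1,0,0,0,0,0,-1]]
  ]
}}

```text
t: 9.35
ee_pos: [0.6033, -0.0522, 0.0902]
ee_rot: [0.738, 0.675, -0.0, 0.0]
force: [-3.8, -5.5, -3.1]
width: 0.0552
grasp_force: 87.0
```

{"fn": "play_rows", "kwargs": {
  "plan": [
    [[-0.2,0,0,0,0,0,-1],[-0.2,0,0.2,0,0,0,-1],[-0.2,0,0.4,0,0,0,-1],[-0.2,0,0.6,0,0,0,-1],[-0.2,0,0.6,0,0,0,-1],[-0.2,0,0.6,0,0,0,-1]]
  ]
}}

```text
t: 9.95
ee_pos: [0.6035, -0.0537, 0.0844]
ee_rot: [0.738, 0.675, 0.0, 0.0]
force: [-1.6, -3.0, -1.2]
width: 0.0551
grasp_force: 87.4
```

Load is transferring to the rail. I'll release and retreat upward.

{"fn": "play_rows", "kwargs": {
  "plan": [
    [[0,0,0.1,0,0,0,-0.2],[0,0,0.1,0,0,0,0.4],[0,0,0.1,0,0,0,0.65],[0,0,0.1,0,0,0,0.65],[0,0,0.1,0,0,0,0.65],[0,0,0.1,0,0,0,0.65],[0,0,-2,0,0,0,0.65],[0,0,-5,0,0,0,0.65],[0,0,-9,0,0,0,0.65],[0,0,-13,0,0,0,0.65],[-2,-4,-15,0,0,0,1],[-5,-8,-15,0,0,0,1],[-8,-12,-15,0,0,0,1],[-11,-16,-15,0,0,0,1],[-14,-20,-15,0,0,0,1],[-14,-20,-15,0,0,0,1]]
  ]
}}

```text
t: 11.55
ee_pos: [0.3884, -0.1771, 0.2347]
ee_rot: [0.74, 0.673, -0.0, 0.0]
force: [0.2, -0.6, 0.1]
width: 0.0856
grasp_force: 0.0
```

Run:
```python
from h import *
s=manip.read_state();print(s['ee_pos'].round(4),s['force'].round(2),s['width'],s['joints'].round(2))
a=cam('top');b=cam('side')
im=[np.clip(cv2.resize(c['color'][y:y+120,x:x+133],None,fx=3,fy=3,interpolation=cv2.INTER_CUBIC)*g,0,255).astype(np.uint8) for c,x,y,g in((a,240,105,1.8),(b,225,150,1))]
cv2.imwrite('pics/g.png',np.hstack(im))
yd=np.array([.0906,.9959]);xd=np.array([.9959,-.0906])
for n,c in(('top',a),('side',b)):
    P=cloud(c);hsv=cv2.cvtColor(c['color'],cv2.COLOR_BGR2HSV);H,S,V=[hsv[...,i].astype(int) for i in range(3)]
    lat=P[...,:2]@xd;lon=P[...,:2]@yd
    t=(S<70)&(abs(lat-.605)<.03)&(abs(lon-.01)<.03)&(P[...,2]>.128)
    print(n,'cap lat,lon,z',lat[t].mean().round(4),lon[t].mean().round(4),np.median(P[t][:,2]).round(4),t.sum())
    m=(H>100)&(H<130)&(S>110)&(abs(lat-.605)<.04)&(abs(lon-.01)<.068)&(P[...,2]>.118)&(P[...,2]<.145)
    print('  blue top z',np.median(P[m][:,2]).round(4),'lon',np.percentile(lon[m],[1,99]).round(4),'lat',np.percentile(lat[m],[2,98]).round(4))
```

```text
[ 0.3884 -0.1771  0.2347] [ 0.19 -0.56  0.13] 0.08559536384671453 [-0.51  0.02  1.84 -0.    1.28 -0.42]
top cap lat,lon,z 0.6054 0.0102 0.1364 98
  blue top z 0.1288 lon [-0.0466  0.0686] lat [0.5788 0.6311]
side cap lat,lon,z 0.6059 0.0143 0.138 75
  blue top z 0.1304 lon [-0.0444  0.0745] lat [0.5791 0.6316]
```

View pics/g.png

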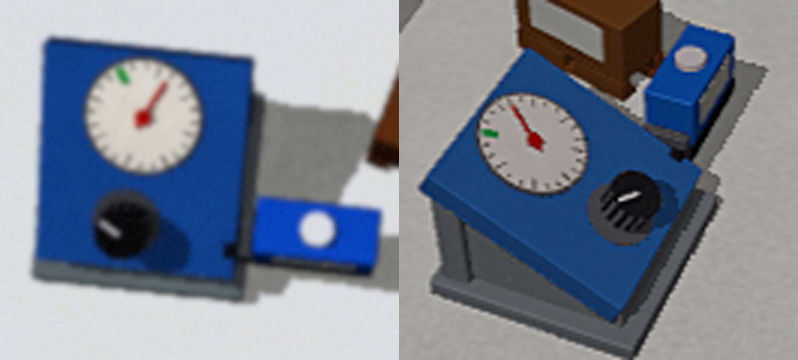

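The cartridge is on the rail at side-crop (690,90), and the pointer has swung clockwise to top-crop (160,90). The green mark is at (123,75). Next is the knob: I'll rectify its top plane and fit the 52 mm disc.

```bash
cat >> h.py <<'E'
t,ya=np.radians(28),np.radians(5.2)
n=np.array([-np.sin(t)*np.cos(ya),np.sin(t)*np.sin(ya),np.cos(t)])
ux=np.array([np.cos(t)*np.cos(ya),-np.cos(t)*np.sin(ya),np.sin(t)]);uy=np.cross(n,ux)
D0=-.208; O=np.array([.7105,.125,0]);O=O+n*(D0-O@n)
def rectify(c,h,s=2,x=(-.16,.08),y=(-.09,.09)):
    "panel-plane map at height h; s px per mm; image col=y(left +) reversed, row=-x"
    W=int((y[1]-y[0])*1000*s);H=int((x[1]-x[0])*1000*s)
    r,cc=np.mgrid[0:H,0:W];X=x[1]-r/1000/s;Y=y[1]-cc/1000/s
    p=O+h*n+X[...,None]*ux+Y[...,None]*uy
    V=c['view'];q=p@V[:3,:3].T+V[:3,3];K=c['camera_matrix']
    u=K[0,0]*q[...,0]/-q[...,2]+K[0,2];v=K[1,1]*q[...,1]/q[...,2]+K[1,2]
    return cv2.remap(c['color'],u.astype(np.float32),v.astype(np.float32),cv2.INTER_CUBIC)
E
python3 - <<'E'
from h import *
a=load('top');b=load('side');o=[]
for nm,c in(('top',a),('side',b)):
    P=cloud(c);hh=P@n-D0;X=(P-O)@ux;Y=(P-O)@uy
    k=(hh>.030)&(hh<.055)&(abs(X+.085)<.05)&(abs(Y)<.07)
    print(nm,'knob depth pts',k.sum(),'h med',np.median(hh[k]).round(4),'X',np.percentile(X[k],[2,50,98]).round(4),'Y',np.percentile(Y[k],[2,50,98]).round(4))
    k2=(hh>.036)&(hh<.050)&(abs(X+.085)<.05)&(abs(Y)<.07);v,u=np.nonzero(k2)
    q=np.array([onplane(c,w,O+.042*n,n)-O for w in zip(u,v)]);pq=np.c_[q@ux,q@uy]*1000
    print('   ',cv2.minEnclosingCircle(pq.astype(np.float32)),pq.mean(0),len(q))
    g=np.hstack([rectify(c,.042),rectify(c,.003)]);g=np.clip(g*(1.9 if nm=='top' else 1.2),0,255).astype(np.uint8)
    o.append(g)
    # dial features at h=.003 in full rect
    im=rectify(c,.003,4,(-.07,.07),(-.07,.07));hs=cv2.cvtColor(im,cv2.COLOR_BGR2HSV);H,S,V=[hs[...,i].astype(int) for i in range(3)]
    def cen(m):
        k,l,st,ce=cv2.connectedComponentsWithStats(m.astype(np.uint8));i=1+np.argmax(st[1:,4]);return ce[i],st[i,4],l==i
    def xy(p): return np.array([.07-p[1]/4000,.07-p[0]/4000])*1000
    w=cv2.morphologyEx(((S<90)&(V>(60 if nm=='top' else 110))).astype(np.uint8),cv2.MORPH_CLOSE,np.ones((31,31)));ce,ar,m=cen(w);ct=max(cv2.findContours(m.astype(np.uint8),0,1)[0],key=cv2.contourArea);el=cv2.fitEllipse(cv2.convexHull(ct));dc=xy(el[0]);print('   dial',dc,np.array(el[1])/4)
    ce,ar,m=cen((H>40)&(H<90)&(S>80));gm=xy(ce);print('   green',gm,ar/16,'ang',np.degrees(np.arctan2(*(gm-dc)[::-1])).round(1))
    im=rectify(c,.006,4,(-.07,.07),(-.07,.07));hs=cv2.cvtColor(im,cv2.COLOR_BGR2HSV);H,S,V=[hs[...,i].astype(int) for i in range(3)]
    ce,ar,m=cen(((H<10)|(H>170))&(S>110));v,u=np.nonzero(m);p=np.c_[70-v/4,70-u/4]-dc;rr=np.hypot(*p.T);far=p[rr>25];
    print('   pointer ang',np.degrees(np.arctan2(far[:,1].mean(),far[:,0].mean())).round(1),'rmax',rr.max())
cv2.imwrite('pics/i.png',cv2.resize(np.hstack(o),(800,267)))
E
```

```text
top knob depth pts 166 h med 0.0414 X [-0.0664 -0.049  -0.0355] Y [-0.0171  0.0071  0.0309]
    ((-43.016639709472656, 6.658844470977783), 25.76967430114746) [-49.37870835   7.22425594] 159
   dial [65.30666351 -0.28138733] [112.79407501 117.62511444]
   green [-55.953125     3.69921875] 8.0 ang 178.1
   pointer ang nan rmax 11.099184569017199
side knob depth pts 164 h med 0.0431 X [-0.0658 -0.0489 -0.0356] Y [-0.013   0.0154  0.0363]
    ((-43.626426696777344, 13.212913513183594), 28.577917098999023) [-49.32300449  12.12753644] 149
   dial [65.0070076  -1.02186584] [108.12182617 110.48596191]<stdin>:21: RuntimeWarning: Mean of empty slice.
  ret = ret.dtype.type(ret / rcount)
Traceback (most recent call last):
ValueError: attempt to get argmax of an empty sequence
```

```bash
sed -i 's/^D0=.*/D0=-.208; O=np.array([.7105,.125,0]);O[2]=(D0-O@n)\/n[2]/' h.py
cat > dial.py <<'E'
from h import *
def cen(m):
    k,l,st,ce=cv2.connectedComponentsWithStats(m.astype(np.uint8));i=1+np.argmax(st[1:,4]);return ce[i],st[i,4],l==i
def xy(p): return np.array([70-p[1]/4,70-p[0]/4])
def read(nm,c):
    im=rectify(c,.003,4,(-.07,.07),(-.07,.07));hs=cv2.cvtColor(im,cv2.COLOR_BGR2HSV);H,S,V=[hs[...,i].astype(int) for i in range(3)]
    w=cv2.morphologyEx(((S<90)&(V>(60 if nm=='top' else 110))).astype(np.uint8),cv2.MORPH_CLOSE,np.ones((31,31)))
    ct=max(cv2.findContours(cen(w)[2].astype(np.uint8),0,1)[0],key=cv2.contourArea);el=cv2.fitEllipse(cv2.convexHull(ct));dc=xy(el[0])
    ce,ar,m=cen((H>40)&(H<90)&(S>80));gm=xy(ce)-dc
    im=rectify(c,.006,4,(-.07,.07),(-.07,.07));hs=cv2.cvtColor(im,cv2.COLOR_BGR2HSV);H,S,V=[hs[...,i].astype(int) for i in range(3)]
    _,_,m=cen(((H<10)|(H>170))&(S>100));v,u=np.nonzero(m);p=np.c_[70-v/4,70-u/4]-dc;rr=np.hypot(*p.T);f=p[rr>20]
    ga,pa=np.degrees(np.arctan2(gm[1],gm[0])),np.degrees(np.arctan2(f[:,1].mean(),f[:,0].mean()))
    print(nm,'dial',dc.round(1),np.round(np.array(el[1])/4,1),'| green r %.1f ang %.1f | pointer ang %.1f rmax %.1f | knob cw needed deg %.1f'%(np.hypot(*gm),ga,pa,rr.max(),2*(ga-pa)))
if __name__=='__main__':
    import sys
    for nm in ('top','side'):
        try: read(nm,cam(nm) if len(sys.argv)>1 else load(nm))
        except Exception as e: print(nm,'fail',e)
E
python3 dial.py
python3 - <<'E'
from h import *
a=load('top');b=load('side');o=[]
print(O)
for nm,c in(('top',a),('side',b)):
    P=cloud(c);hh=P@n-D0;X=(P-O)@ux;Y=(P-O)@uy
    for q in (.036,.046): pass
    k2=(hh>.036)&(hh<.050)&(abs(X+.105)<.05)&(abs(Y)<.07);v,u=np.nonzero(k2)
    q=np.array([onplane(c,w,O+.042*n,n)-O for w in zip(u,v)]);pq=np.c_[q@ux,q@uy]*1000
    print(nm,'h',np.median(hh[k2]).round(4),cv2.minEnclosingCircle(pq.astype(np.float32)),pq.mean(0),len(q),'2/98',np.percentile(pq,[2,98],axis=0).round(1).tolist())
    g=np.hstack([rectify(c,.042),rectify(c,.003)]);o.append(np.clip(g*(1.9 if nm=='top' else 1.2),0,255).astype(np.uint8))
cv2.imwrite('pics/i.png',cv2.resize(np.hstack(o),(800,267)))
E
```

```text
top dial [ 0.2 -0.3] [112.2 113.5] | green r 43.9 ang 29.6 | pointer ang -29.5 rmax 40.1 | knob cw needed deg 118.2
side dial [57.2 -0. ] [140.1 222. ] | green r 26.4 ang 129.7 | pointer ang -172.7 rmax 65.8 | knob cw needed deg 604.8
[0.7105     0.125      0.13462642]
top h 0.0418 ((-103.9234390258789, 7.4225897789001465), 27.128454208374023) [-104.43395982    6.86440893] 246 2/98 [[-128.2, -16.1], [-80.3, 30.4]]
side h 0.0432 ((-104.61788177490234, 12.967280387878418), 28.822011947631836) [-104.72330656   12.27396152] 228 2/98 [[-128.0, -13.4], [-81.3, 37.0]]
```

View pics/i.png

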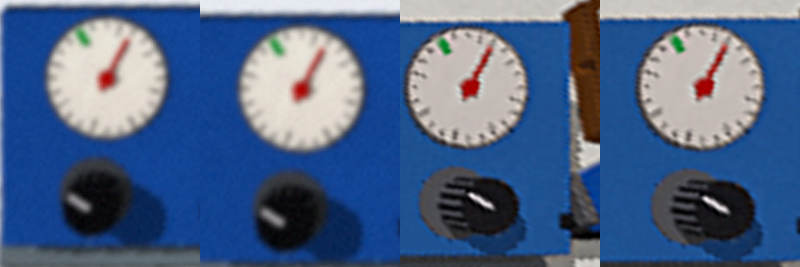

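The rectified views show the knob face centred near X=-105, Y=+7 mm from the dial centre, at panels (92,207) and (490,207). The mark and the pointer are 59° apart, so the knob needs about 118° clockwise.

Run:
```python
from h import *
s=manip.read_state();T0=R.from_quat(s['ee_rot'])
K=O-.1045*ux+.007*uy;print('knob_axis',K.round(4))
Rt=R.from_matrix(np.c_[uy,ux,-n])*R.from_rotvec([0,0,-1.13])
print('det',np.linalg.det(np.c_[uy,ux,-n]))
rv=(T0.inv()*Rt).as_rotvec();tgt=K+.09*n
sh=T0.inv().apply(tgt-s['ee_pos'])*100
print('tgt',tgt.round(4),'shift cm',sh.round(2),'rv',rv.round(3),np.degrees(np.linalg.norm(rv)))
for f in np.linspace(.1,1,10): print(np.r_[sh*f,rv*f].round(2).tolist())
```

```text
knob_axis [0.6192 0.1403 0.0856]
det 1.0000000000000002
tgt [0.5772 0.1442 0.165 ] shift cm [33.55 15.55  6.99] rv [-0.434 -0.274 -1.108] 69.96160341830688
[3.36, 1.55, 0.7, -0.04, -0.03, -0.11]
[6.71, 3.11, 1.4, -0.09, -0.05, -0.22]
[10.07, 4.66, 2.1, -0.13, -0.08, -0.33]
[13.42, 6.22, 2.8, -0.17, -0.11, -0.44]
[16.78, 7.77, 3.49, -0.22, -0.14, -0.55]
[20.13, 9.33, 4.19, -0.26, -0.16, -0.66]
[23.49, 10.88, 4.89, -0.3, -0.19, -0.78]
[26.84, 12.44, 5.59, -0.35, -0.22, -0.89]
[30.2, 13.99, 6.29, -0.39, -0.25, -1.0]
[33.55, 15.55, 6.99, -0.43, -0.27, -1.11]
```

{"fn": "play_rows", "kwargs": {
  "plan": [
    [[3.36,1.55,0,-0.04,-0.03,-0.11,1],[6.71,3.11,0,-0.09,-0.05,-0.22,1],[10.07,4.66,0,-0.13,-0.08,-0.33,1],[13.42,6.22,0,-0.17,-0.11,-0.44,1],[16.78,7.77,1,-0.22,-0.14,-0.55,1],[20.13,9.33,2,-0.26,-0.16,-0.66,1],[23.49,10.88,3,-0.3,-0.19,-0.78,1],[26.84,12.44,4,-0.35,-0.22,-0.89,1],[30.2,13.99,5,-0.39,-0.25,-1.0,1],[33.55,15.55,6,-0.434,-0.274,-1.108,1],[33.55,15.55,7,-0.434,-0.274,-1.108,1],[33.55,15.55,7,-0.434,-0.274,-1.108,1],[33.55,15.55,7,-0.434,-0.274,-1.108,1],[33.55,15.55,7,-0.434,-0.274,-1.108,1]]
  ]
}}

```text
t: 13.05
ee_pos: [0.5768, 0.1447, 0.165]
ee_rot: [0.254, 0.936, 0.043, 0.238]
force: [-0.4, 0.2, -0.1]
width: 0.0854
grasp_force: 0.0
```

```bash
cat > kn.py <<'E'
from h import *
s=manip.read_state();M=R.from_quat(s['ee_rot']).as_matrix();K=O-.1045*ux+.007*uy
d=s['ee_pos']-K;print('t',s['t'],'rel knob mm X %.1f Y %.1f h %.1f'%tuple(1000*np.array([d@ux,d@uy,d@n])),'z.-n err deg',np.degrees(np.arccos(-M[:,2]@n)).round(2),'shift to h=10mm',totool(K+.010*n-s['ee_pos']).round(2),'tilt fix rv',(R.from_matrix(M).inv()*R.align_vectors([-n],[M[:,2]])[0]*R.from_matrix(M)).as_rotvec().round(4))
print('q',s['joints'].round(3),'F',s['force'].round(1),'tau',s['torque'].round(2),'w',s['width'])
E
python3 kn.py
```

```text
t 13.05 rel knob mm X -0.3 Y 0.5 h 90.2 z.-n err deg 0.11 shift to h=10mm [-0.07 -0.04  8.02] tilt fix rv [ 0.0009 -0.0018 -0.    ]
q [ 0.248  0.268  1.799 -0.265  0.628 -0.612] F [-0.4  0.2 -0.1] tau [ 0.03  0.21 -0.04] w 0.08544246657968695
```

{"fn": "play_rows", "kwargs": {
  "plan": [
    [[0,0,3,0,0,0,1],[0,0,5,0,0,0,1],[0,0,6,0,0,0,1],[0,0,7,0,0,0,1],[0,0,8,0,0,0,1],[0,0,8,0,0,0,1],[0,0,8,0,0,0,-1],[0,0,8,0,0,0,-1],[0,0,8,0,0,0,-1],[0,0,8,0,0,0,-1],[0,0,8,0,0,0,-1],[0,0,8,0,0,0,-1],[0,0,8,0,0,0,-1],[0,0,8,0,0,0,-1]]
  ],
  "force": 35
}}

```text
t: 14.45
ee_pos: [0.6138, 0.1417, 0.0944]
ee_rot: [0.254, 0.937, 0.042, 0.237]
force: [-6.6, -2.2, 6.4]
width: 0.0512
grasp_force: 35.0
```

```bash
python3 kn.py
```

```text
t 14.45 rel knob mm X -0.8 Y 0.8 h 10.4 z.-n err deg 0.12 shift to h=10mm [-0.1  -0.04  0.04] tilt fix rv [ 0.0006 -0.0019 -0.    ]
q [ 0.225  0.441  1.752 -0.304  0.501 -0.582] F [-6.6 -2.2  6.4] tau [-0.41  0.7  -0.22] w 0.0511507917049749
```

{"fn": "play_rows", "kwargs": {
  "plan": [
    [[0,0,0,0,0,0.13,-1],[0,0,0,0,0,0.26,-1],[0,0,0,0,0,0.39,-1],[0,0,0,0,0,0.52,-1],[0,0,0,0,0,0.65,-1],[0,0,0,0,0,0.78,-1],[0,0,0,0,0,0.91,-1],[0,0,0,0,0,1.04,-1],[0,0,0,0,0,1.17,-1],[0,0,0,0,0,1.3,-1],[0,0,0,0,0,1.43,-1],[0,0,0,0,0,1.56,-1],[0,0,0,0,0,1.69,-1],[0,0,0,0,0,1.82,-1],[0,0,0,0,0,1.95,-1],[0,0,0,0,0,1.95,-1],[0,0,0,0,0,1.95,-1]]
  ]
}}

```text
t: 16.15
ee_pos: [0.6107, 0.1414, 0.0926]
ee_rot: [0.919, 0.315, 0.217, 0.098]
force: [-38.2, -3.2, 16.4]
width: 0.0513
grasp_force: 37.2
```

```bash
python3 kn.py; sed -i "s/    w=cv2.morph/    rr0=np.hypot(*(np.mgrid[0:560,0:560]-280)); S[rr0>240]=255; V[rr0>240]=0\n    w=cv2.morph/; s/    _,_,m=cen/    S[rr0>240]=0\n    _,_,m=cen/" dial.py; python3 dial.py live
```

```text
t 16.15 rel knob mm X -4.3 Y 0.2 h 10.2 z.-n err deg 0.52 shift to h=10mm [0.3  0.31 0.02] tilt fix rv [-0.0053  0.0074 -0.    ]
q [ 0.226  0.44   1.756 -0.303  0.506  1.368] F [-38.2  -3.2  16.4] tau [-0.49  3.95 -0.52] w 0.051336427908775205
top dial [ 0.5 -0.8] [113.  114.1] | green r 46.6 ang -25.8 | pointer ang -28.9 rmax 39.9 | knob cw needed deg 6.3
side dial [ 2.2 -1.2] [109.9 111. ] | green r 45.7 ang -25.7 | pointer ang -27.8 rmax 41.6 | knob cw needed deg 4.2
```

{"fn": "play_rows", "kwargs": {
  "plan": [
    [[-0.1,-0.1,0,0,0,0.03,-1],[-0.25,-0.25,0,0,0,0.06,-1],[-0.25,-0.25,0,0,0,0.09,-1],[-0.25,-0.25,0,0,0,0.09,-1],[-0.25,-0.25,0,0,0,0.09,-1]]
  ]
}}

```text
t: 16.75
ee_pos: [0.6103, 0.1416, 0.0926]
ee_rot: [0.931, 0.274, 0.224, 0.088]
force: [-11.3, -6.0, 8.8]
width: 0.0514
grasp_force: 36.3
```

```bash
python3 kn.py; python3 dial.py live
```

```text
t 16.75 rel knob mm X -4.7 Y 0.4 h 10.4 z.-n err deg 0.15 shift to h=10mm [0.34 0.32 0.04] tilt fix rv [-0.002   0.0017  0.    ]
q [ 0.226  0.438  1.762 -0.31   0.496  1.465] F [-11.3  -6.    8.8] tau [-0.78  0.98 -0.54] w 0.0514123413545746
top dial [ 0.5 -0.8] [113.2 114.1] | green r 46.8 ang -28.6 | pointer ang -28.8 rmax 38.2 | knob cw needed deg 0.3
side dial [ 2.2 -1.2] [109.6 111.1] | green r 47.9 ang -29.1 | pointer ang -27.6 rmax 41.5 | knob cw needed deg -2.9
```

{"fn": "play_rows", "kwargs": {
  "plan": [
    [[-0.1,-0.1,0,0,0,0,-1],[-0.1,-0.1,0,0,0,0,-1],[-0.1,-0.1,0,0,0,0,0.6],[-0.1,-0.1,0,0,0,0,1],[-0.1,-0.1,0,0,0,0,1],[-0.1,-0.1,0,0,0,0,1],[-0.1,-0.1,0,0,0,0,1],[-0.1,-0.1,-2,0,0,0,1],[-0.1,-0.1,-5,0,0,0,1],[-0.1,-0.1,-9,0,0,0,1],[-0.1,-0.1,-13,0,0,0,1],[-0.1,-0.1,-17,0,0,0,1],[-0.1,-0.1,-17,0,0,0,1],[-0.1,-0.1,-17,0,0,0,1]]
  ]
}}

```text
t: 18.25
ee_pos: [0.5303, 0.1495, 0.2422]
ee_rot: [0.931, 0.274, 0.225, 0.088]
force: [-0.4, 0.0, -0.1]
width: 0.0856
grasp_force: 0.0
```

```bash
python3 kn.py; python3 dial.py live
python3 - <<'E'
from h import *
a=load('top');b=load('side')
g=np.hstack([np.clip(rectify(c,.004,6,(-.06,.06),(-.06,.06))[:500]*k,0,255).astype(np.uint8) for c,k in((a,1.9),(b,1.2))])
f=[np.clip(cv2.resize(c['color'][y:y+120,x:x+200],(400,240))*k,0,255).astype(np.uint8) for c,x,y,k in((a,230,100,1.8),(b,225,130,1))]
cv2.imwrite('pics/j.png',np.vstack([cv2.resize(g,(800,340)),np.hstack(f)]))
E
```

```text
t 18.25 rel knob mm X -5.4 Y 1.1 h 180.3 z.-n err deg 0.13 shift to h=10mm [ 0.34  0.45 17.03] tilt fix rv [-0.0021 -0.0011  0.    ]
q [ 0.284  0.082  1.824 -0.241  0.791  1.413] F [-0.4  0.  -0.1] tau [-0.05  0.25 -0.01] w 0.08562681538547304
top dial [ 0.3 -0.7] [113.  113.7] | green r 46.9 ang -28.6 | pointer ang -28.9 rmax 38.2 | knob cw needed deg 0.6
side dial [ 2.2 -1.2] [109.5 110.8] | green r 47.9 ang -29.1 | pointer ang -27.6 rmax 41.5 | knob cw needed deg -3.0
```

View pics/j.png

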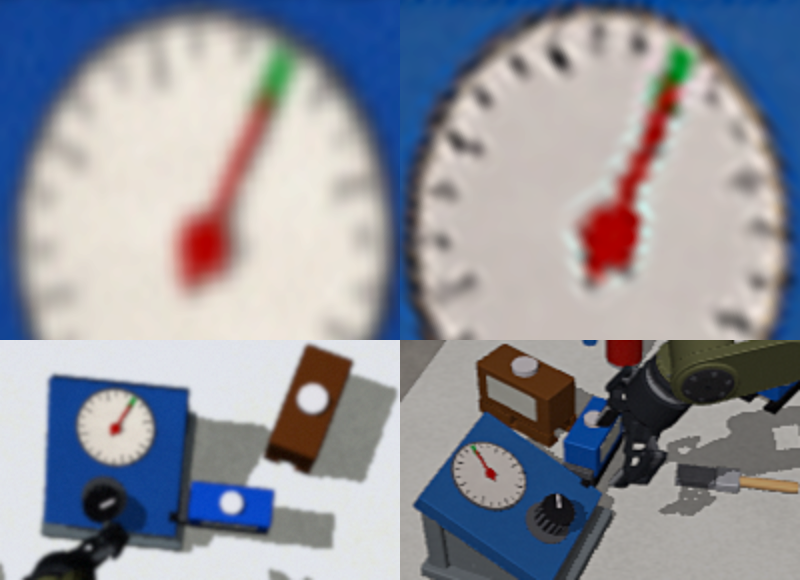

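The pointer stands on the green mark in both rectified views, tip at (268,100) and (672,95), within about 1°. The cartridge is still seated, and the tins, brush and decoys are untouched. The gripper is well clear, so I'll hand in.

```bash
python3 -c "
from bench import manip
print(manip.close_job())"
```

```text
the job is handed in; nothing more can be done
None
```

The small blue cartridge is on the rail at the measured home position and released. The tare knob is turned until the pointer stands on the green mark, within about 1° in both views. The job was handed in at about 18 s; no verdict came back.

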